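# Zigzag-stack the washed topping trays to air

### The arm

A 6-joint arm with a two-finger parallel gripper is mounted at the origin on a cart in front of the work surface, level with it; the furniture and walls round the work are solid. World frame = base frame: x ahead of the robot, y to its left, z up, the work surface at z = 0. Lengths are in m, angles in degrees, forces in N, time in s.
With the tool pointing down it reaches from about 0.35 to 0.875 m from the base axis. Payload 4.2 kg.
Tool frame: the origin (TCP) lies midway between the tips of the shut fingers; the grasp point (between the pads) lies 19 mm behind it; z points along the fingers, y is the line along which they close (so a half turn about z gives the same grasp; the last joint's range is limited). The gripper opens to 87 mm and grips with 3 to 60 N. Pads are 19 mm wide; open, the fingers measure 117 mm over their backs; the gripper's body (75 mm by 190 mm) begins 51 mm behind the grasp point.
Start: joints at [-54.626, 22.042, 0.453, 0, -68.411, -14.817], TCP at [0.219, -0.585, 0.223] pointing down, gripper open.
Joint ranges: [-179.83, 179.83], [-69.29, 118.12], [-61.27, 80.66], [-181.25, 117.63], [-171.15, -9.14], [-177.46, 177.46]. Speed limits (degrees/s): [159.86, 159.86, 180, 180, 180, 180].

### API

Orientations are given as a 3x3 rotation matrix whose columns are the frame's x, y, z axes.
In Python, from station import * gives the robot as it stands. The module is installed in compiled form; this text tells all that it offers.
- The arm moves only by the tool servo_tool, never from a script. Its argument "deltas" is a list of rows, each an object of numbers: "tx", "ty", "tz": the shift along the tool's x, y, z in mm; "ax", "ay", "az": the turn, a rotation vector about the tool's x, y, z in rad; "claw": the finger opening in mm, from 0 to 87. In form: [{"tx": .., "ty": .., "tz": .., "ax": .., "ay": .., "az": .., "claw": ..}, ...]. A call has 1 to 12 rows; each row is the pose to reach, as a shift and turn from the pose commanded when the call began, along the tool's axes at that moment; what a row does not reach only later rows make up. A row lasts 1/12 s, in which the tool goes at most 41.7 mm and 7.16 degrees, less where a joint would pass 70% of its speed; a pose out of reach is approached as far as the arm can. A call with a gripper value outside its range is refused whole. The fingers move at their own pace and stop on an object; the grip force is fixed at half the most. Time passes only in rows, so rows that repeat a pose let the fingers close. It gives the time, the measured TCP pose, the force, the opening and the grip force at its end, in the units of the state.
- sense(): the state, without advancing time (a new reading comes with each control period).
- capture(name): name is "side" or "top" or "wrist"; returns the picture (420x560x3 uint8, blue, green, red); there is no depth.
- calibration(name): a dict with "fx", "fy", "cx", "cy" (pixels), "cam_to_world" (4x4, takes a point from camera to world coordinates); the wrist camera has in their place "hand_eye" (4x4, takes a point from camera to tool coordinates, whose origin is the TCP and whose axes are the flange's). Camera axes: x right, y down, z forward; pixel columns grow to the right and rows downward; lengths in m; the calibration is good to about 2 mm. The wrist camera is an equidistant fisheye: a pixel r from the principal point sees the ray r / f radians off the axis. A picture is of the moment at which its call begins: read the wrist's pose just before it. calibration takes no time and is no camera call.
- finish_job(): hands the job in; it is judged then, once.
Trained networks look in the newest picture that a camera, given by its name, has taken for a name from the list of things; names that differ only in an ending like _2 or _b are one class to them, and where a whole thing is asked for, a point or a joint stands for the part that bears it (a point fixed in the world has none). Each returns a list of dicts, best first, with "confidence" (0 to 1); they miss things now and then, are a little off and sometimes report something else, mostly with a low value. They report only what shows in the picture. A call takes as long as a camera call.
- recognise(label, camera): "xyz" ([x, y, z] in m, in the coordinates of the camera as it stood for that picture, good to about 4 mm: the middle of the surface that is visible of it).
- trace(label, camera): "mask" (420x560 bool, what is visible of it).
The state is a dict: "time_s": time; "joints": joint angles; "joint_velocities": joint speeds; "effort": joint torques, N m; "tcp_pos": TCP position; "ee_rot": TCP orientation; "wrist_force": force on the tool from outside, world axes, zero at the start; "moment": the same for the moment, N m; "gripper_width": opening from 0.0 (shut) to 1.0 (fully open); "gripper_force": force on a finger pad.
Only numpy, scipy, OpenCV 4.12 (cv2) and the standard library are available. Lean on these libraries where they do the work, as an engineer would, in place of code of your own. Each camera call takes 0.05 s, during which the arm holds its last target. There are 200 camera calls.

### The job

Stack the washed trays in a zigzag on the blue one so that they can air: the orange tray goes on the blue tray, shifted lengthwise about 3 cm towards the blue tray's yellow tab, and the green tray goes on the orange one, shifted about 3 cm back the other way, so that it stands straight above the blue tray. Each tray lies level along the one below, its foot dropped inside the lip below. Leave the blue tray where it stands and do not disturb the other things.

Things in the scene. Friction and masses are not known exactly. Their poses are not given: they have to be found in the camera images.
- blue_tray: Blue tray, bottom of the stack, loose on the worktop. 190 mm long (x), 120 wide (y), 50 high. Origin: centre of the underside, z up. A yellow tab sticks out 20 mm from its +x end, 33-39 mm up. All three trays: open top; flat lip 10 mm wide all round (top at z = 50, opening 170 x 100); walls 4 thick; inside floor at z = 10; under the body a centred foot 98 (x) x 88 (y), 6 high.
- orange_tray: Orange tray, middle of the stack: as the blue one but no tab, alike both ways round; 0.17-0.35 kg; starts left or right of the blue tray. Same origin and axes. Set on a tray, its foot drops inside the lip below and the underside beside the foot rests on that lip: its origin is then 44 mm above the lower tray's, with 36 mm of play to either end and 6 mm to either side.
- green_tray: Green tray, top of the stack: as the orange one in all; starts on the other side of the blue tray. To grip any tray: a divider runs lengthwise along its middle (4 mm thick, top at z = 30) with a grip block at the centre, 70 mm long (x), 14 thick (y), top at z = 40. Pinch it from above across y, tips down to z about 15, to lift the tray level; 43 mm is free on each side inside the lip.
- salt_shaker: Glass salt shaker with grey cap, 44 mm across, 90 mm high, standing behind the trays, left of the middle; origin under its centre. Loose bystander, not to be disturbed.
- mug: Dark green mug, 86 x 118 x 96 mm high, right of the trays; origin under its centre. Loose bystander, not to be disturbed.
- tape_roll: Roll of beige tape lying flat, 104 mm across, 25 mm high, behind the left tray; origin under its centre. Loose bystander, not to be disturbed.
- curl_bowl: Small bowl of chocolate curls, 109 mm across, 71 mm high, behind the trays to the right; origin under its centre. Loose bystander, not to be disturbed.

How it is judged:
By the outcome, as a careful person would: the job done as asked, in the order asked, and still so for the second after the job is handed in, with the robot touching nothing.
It also fails if it takes over 64 s, if anything falls off the work surface, if the arm or the gripper's body presses on something with over 40 N, if the wrist force passes 120 N, or if a joint passes its speed limit or range.

## Working session

There is one attempt and no reset: what is moved stays moved. The work goes in short steps, Python scripts to look and compute and a tool call to move; the robot and the scene stay as the last step left them, time stands still between calls to the robot, and variables do not carry over. Pictures are saved under pics/ and viewed, at most 10 in all, crops included, and the job is handed in when it is done.

Besides the shell and the picture viewer there is one more tool, called after "Call:" as name(argument=value, ...), one argument or row to a line, values as JSON. servo_tool: Moves the arm, as the interface text tells. Its arguments: {"type":"object","properties":{"deltas":{"type":"array","items":{"type":"object","properties":{"tx":{"type":"number"},"ty":{"type":"number"},"tz":{"type":"number"},"ax":{"type":"number"},"ay":{"type":"number"},"az":{"type":"number"},"claw":{"type":"number"}}}}},"required":["deltas"]}

```bash
mkdir -p pics
python3 - <<'E'
from station import *
import cv2,numpy as np
s=sense();print(s['time_s'],s['tcp_pos'],np.round(s['ee_rot'],3).tolist())
ims=[capture(n) for n in('top','side')]
for n,i in zip(('top','side'),ims):
    cv2.imwrite(f'pics/{n}0.png',i)
    c=calibration(n);T=np.array(c['cam_to_world']);print(n,{k:c[k] for k in('fx','fy','cx','cy')},np.round(T,3).tolist())
    for l in('blue_tray','orange_tray','green_tray','salt_shaker','mug','tape_roll','curl_bowl'):
        print(l,[(np.round((T@np.r_[r['xyz'],1])[:3],3).tolist(),round(r['confidence'],2)) for r in recognise(l,n)[:2]])
print(calibration('wrist'))
E
```

```text
0.0 [ 0.21927974 -0.58460398  0.22144484] [[-0.936, -0.351, -0.001], [-0.351, 0.936, 0.002], [0.0, 0.002, -1.0]]
top {'fx': 543.596073951885, 'fy': 543.596073951885, 'cx': 277.92005984483643, 'cy': 218.6922296070008} [[0.092, -0.971, 0.222, 0.172], [-0.996, -0.089, 0.024, -0.114], [-0.004, -0.223, -0.975, 1.66], [0.0, 0.0, 0.0, 1.0]]
blue_tray [([0.56, -0.017, 0.006], 0.81)]
orange_tray [([0.521, 0.315, 0.009], 0.68)]
green_tray [([0.493, -0.262, 0.008], 0.66)]
salt_shaker [([0.676, 0.18, 0.064], 0.73)]
mug []
tape_roll []
curl_bowl [([0.737, -0.194, 0.044], 0.91)]
side {'fx': 451.1169053058627, 'fy': 451.1169053058627, 'cx': 280.98383617384184, 'cy': 217.3586527593209} [[0.459, -0.414, 0.786, -0.613], [-0.888, -0.235, 0.395, -0.665], [0.021, -0.879, -0.476, 0.736], [0.0, 0.0, 0.0, 1.0]]
blue_tray [([0.551, -0.017, 0.032], 0.65)]
orange_tray [([0.533, 0.267, 0.031], 0.82)]
green_tray []
salt_shaker [([0.669, 0.174, 0.053], 0.69)]
mug [([0.31, -0.477, 0.066], 0.62), ([0.546, -0.018, 0.031], 0.58)]
tape_roll [([0.715, 0.289, 0.023], 0.76)]
curl_bowl [([0.723, -0.198, 0.045], 0.89)]
{'fx': 325.19226210127806, 'fy': 325.19226210127806, 'cx': 277.5667804235836, 'cy': 202.8532924503849, 'hand_eye': array([[-7.54370910e-04, -9.68823938e-01, -2.47749081e-01,
         6.76152075e-02],
       [ 9.99999423e-01, -9.20224930e-04,  5.53646718e-04,
         1.06528068e-03],
       [-7.64371074e-04, -2.47748521e-01,  9.68824074e-01,
        -1.62509659e-01],
       [ 0.00000000e+00,  0.00000000e+00,  0.00000000e+00,
         1.00000000e+00]])}
```

View pics/top0.png

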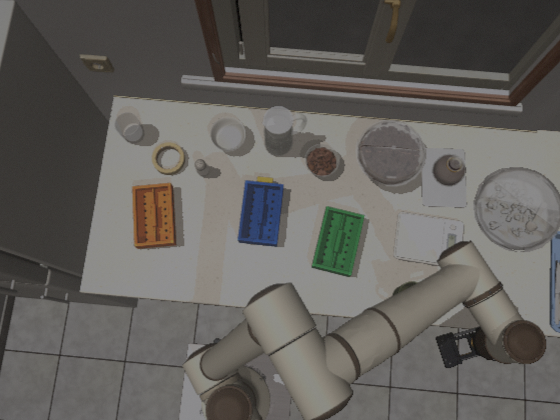

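View pics/side0.png

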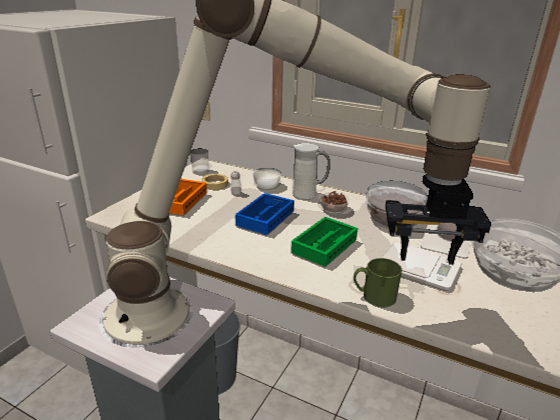

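Top view: orange (154,215), blue (261,213) with its tab at (265,180) pointing away from the robot, green (338,241), and a tall jug at (280,130). The side view agrees, and shows the mug at (382,282). Next I move the wrist camera over the green and blue trays.

Call:
servo_tool(
  deltas=[
    {"tx": -35,"ty": 26,"tz": -30,"az": 0.1},
    {"tx": -70,"ty": 52,"tz": -60,"az": 0.2},
    {"tx": -415,"ty": 309,"tz": -160,"az": 0.36},
    {"tx": -415,"ty": 309,"tz": -160,"az": 0.36},
    {"tx": -415,"ty": 309,"tz": -160,"az": 0.36},
    {"tx": -415,"ty": 309,"tz": -160,"az": 0.36},
    {"tx": -415,"ty": 309,"tz": -160,"az": 0.36},
    {"tx": -415,"ty": 309,"tz": -160,"az": 0.36},
    {"tx": -415,"ty": 309,"tz": -160,"az": 0.36},
    {"tx": -415,"ty": 309,"tz": -160,"az": 0.36},
    {"tx": -415,"ty": 309,"tz": -160,"az": 0.36},
    {"tx": -415,"ty": 309,"tz": -160,"az": 0.36},
  ],
)

```text
schema error: expected keys tx, ty, tz, ax, ay, az, claw
```

```bash
cat > h.py <<'E'
from station import *
import cv2,numpy as np
from scipy.optimize import least_squares
def snap(name,fn=None):
    s=sense();im=capture(name);c=calibration(name)
    if name=='wrist':
        W=np.eye(4);W[:3,:3]=s['ee_rot'];W[:3,3]=s['tcp_pos'];T=W@np.array(c['hand_eye'])
    else: T=np.array(c['cam_to_world'])
    if fn: cv2.imwrite('pics/'+fn,im)
    return dict(name=name,im=im,T=T,c=c,s=s)
def proj(v,P):
    p=(np.asarray(P)-v['T'][:3,3])@v['T'][:3,:3];c=v['c']
    if v['name']=='wrist':
        r=np.linalg.norm(p[:,:2],axis=1)+1e-12;k=(np.arctan2(r,p[:,2])/r)[:,None]*p[:,:2]
    else:k=p[:,:2]/p[:,2:]
    return k*[c['fx'],c['fy']]+[c['cx'],c['cy']]
def hsvmask(im,lab):
    h=cv2.cvtColor(im,cv2.COLOR_BGR2HSV);lo={'blue_tray':(105,110,30),'orange_tray':(3,140,60),'green_tray':(50,120,30)}[lab]
    hi={'blue_tray':(130,255,255),'orange_tray':(18,255,255),'green_tray':(75,255,255)}[lab]
    return cv2.inRange(h,lo,hi)
def blob(v,lab):
    m=cv2.morphologyEx(hsvmask(v['im'],lab),cv2.MORPH_CLOSE,np.ones((5,5)))
    n,l,st,ce=cv2.connectedComponentsWithStats(m);i=1+np.argmax(st[1:,4])
    return (l==i).astype(np.uint8)
def rect(p,L=.19,W=.12,n=20,z=0.05):
    x,y,t,zz=p;e=np.linspace(-.5,.5,n)
    P=np.r_[np.c_[e*L,0*e+W/2],np.c_[0*e+L/2,-e*W],np.c_[-e*L,0*e-W/2],np.c_[0*e-L/2,e*W]]
    R=np.array([[np.cos(t),-np.sin(t)],[np.sin(t),np.cos(t)]])
    return np.c_[P@R.T+[x,y],np.full(len(P),zz+z)]
def model(v,p):
    # silhouette of lip slab + body
    A=np.r_[rect(p),rect(p,z=.046),rect(p,.178,.108,z=.006)]
    return cv2.convexHull(proj(v,A).astype(np.float32))
def fit(vs,lab,p0,fz=False):
    obs=[]
    for v in vs:
        b=blob(v,lab);c=max(cv2.findContours(b,cv2.RETR_EXTERNAL,cv2.CHAIN_APPROX_NONE)[0],key=len)
        h=cv2.convexHull(c)[:,0].astype(float)
        q=c[:,0].astype(float);d=np.array([cv2.pointPolygonTest(h.astype(np.float32).reshape(-1,1,2),tuple(x),True) for x in q])
        q=q[(d<2)&(q[:,0]>2)&(q[:,0]<557)&(q[:,1]>2)&(q[:,1]<417)]
        obs.append((v,q))
    def f(a):
        p=a if fz else np.r_[a,p0[3]]
        r=[]
        for v,q in obs:
            h=model(v,p);k=1000./len(q)
            r+=[cv2.pointPolygonTest(h,(float(x),float(y)),True)-.5 for x,y in q]
        return np.array(r)
    s=least_squares(f,p0 if fz else p0[:3],loss='soft_l1',x_scale=([.01,.01,.05,.01] if fz else [.01,.01,.05]),diff_step=1e-3)
    return s.x,np.sqrt(np.mean(f(s.x)**2)),[len(o[1]) for o in obs]
E
python3 - <<'E'
from h import *
t=snap('top');sd=snap('side');w=snap('wrist','w1.png')
print(w['s']['time_s'],w['s']['tcp_pos'],np.round(w['s']['ee_rot'],3).tolist())
for l in('green_tray','blue_tray','orange_tray'):
    p0={'green_tray':[.493,-.262,-.15,0],'blue_tray':[.56,-.017,0,0],'orange_tray':[.53,.295,.05,0]}[l]
    for n,vs in(('top',[t]),('side',[sd]),('wr',[w]),('top+side',[t,sd]),('all',[t,sd,w])):
        if l=='orange_tray' and w in vs: continue
        try:
            for z in (0,1):
                if z and len(vs)<2:continue
                x,e,k=fit(vs,l,p0,z);print(l,n,np.round(x,4),round(e,2),k)
        except Exception as ex:print(l,n,repr(ex)[:80])
E
```

```text
0.9 [ 0.21948962 -0.58516179  0.22255783] [[-0.936, -0.351, 0.0], [-0.351, 0.936, 0.0], [-0.0, 0.0, -1.0]]
green_tray top [ 0.4879 -0.2584 -0.1607] 4.8 [157]
green_tray side [ 0.4914 -0.2603 -0.1594] 0.45 [151]
green_tray wr [ 0.5217 -0.2282  0.0193] 5.22 [72]
green_tray top+side [ 0.4903 -0.2595 -0.1594] 3.36 [157, 151]
green_tray top+side [ 4.902e-01 -2.595e-01 -1.590e-01  1.000e-04] 3.36 [157, 151]
green_tray all [ 0.4916 -0.2568 -0.1768] 6.01 [157, 151, 72]
green_tray all [ 0.4845 -0.2567 -0.1809  0.0086] 5.27 [157, 151, 72]
blue_tray top [ 0.5556 -0.0198 -0.0191] 0.59 [190]
blue_tray side [ 0.5583 -0.0178 -0.0225] 0.51 [136]
blue_tray wr [ 0.3719 -0.8352  0.0054] 1.3 [14]
blue_tray top+side [ 0.5562 -0.0194 -0.0184] 0.6 [190, 136]
blue_tray top+side [ 0.5552 -0.0198 -0.0195  0.0019] 0.56 [190, 136]
blue_tray all [ 0.5563 -0.0197 -0.0281] 99.06 [190, 136, 14]
blue_tray all [ 0.5559 -0.0199 -0.0273  0.0008] 99.11 [190, 136, 14]
orange_tray top [0.5192 0.3076 0.1888] 0.76 [189]
orange_tray side [ 0.1319 -0.501  -0.9678] 78.31 [778]
orange_tray top+side [ 0.2612 -0.3836 -1.3685] 124.31 [189, 778]
orange_tray top+side [ 0.6583 -0.1918 -2.0035 -0.4587] 110.31 [189, 778]
```

View pics/w1.png

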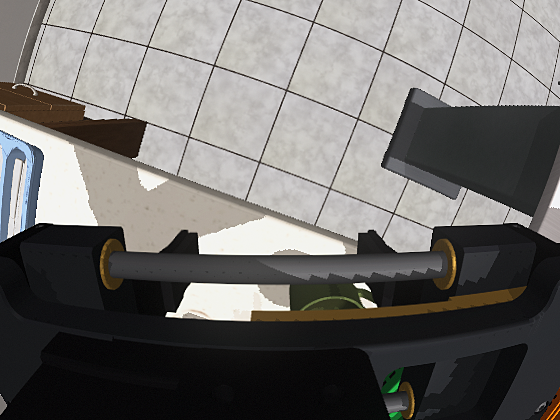

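The move was refused because every key is required. The wrist camera sees freely only in its upper half (rows below about 230), on the tool's +x side. I'll go to a spot from which green and blue are both visible.

Call:
servo_tool(
  deltas=[
    {"tx": -25,"ty": 13,"tz": -30,"ax": 0,"ay": 0,"az": 0,"claw": 87},
    {"tx": -60,"ty": 31,"tz": -45,"ax": 0,"ay": 0,"az": 0,"claw": 87},
    {"tx": -95,"ty": 50,"tz": -60,"ax": 0,"ay": 0,"az": 0,"claw": 87},
    {"tx": -130,"ty": 68,"tz": -70,"ax": 0,"ay": 0,"az": 0,"claw": 87},
    {"tx": -165,"ty": 86,"tz": -80,"ax": 0,"ay": 0,"az": 0,"claw": 87},
    {"tx": -200,"ty": 105,"tz": -90,"ax": 0,"ay": 0,"az": 0,"claw": 87},
    {"tx": -235,"ty": 124,"tz": -100,"ax": 0,"ay": 0,"az": 0,"claw": 87},
    {"tx": -270,"ty": 142,"tz": -110,"ax": 0,"ay": 0,"az": 0,"claw": 87},
    {"tx": -300,"ty": 160,"tz": -115,"ax": 0,"ay": 0,"az": 0.1,"claw": 87},
    {"tx": -330,"ty": 176,"tz": -120,"ax": 0,"ay": 0,"az": 0.2,"claw": 87},
    {"tx": -360,"ty": 190,"tz": -120,"ax": 0,"ay": 0,"az": 0.3,"claw": 87},
    {"tx": -360,"ty": 190,"tz": -120,"ax": 0,"ay": 0,"az": 0.36,"claw": 87},
  ],
)

```text
time_s: 1.95
tcp_pos: [0.4932, -0.2773, 0.3425]
ee_rot: [[-1.0, 0.0, 0.002], [0.0, 1.0, 0.001], [-0.002, 0.001, -1.0]]
wrist_force: [0.3, -0.8, 0.0]
gripper_width: 1.005
gripper_force: 0.0
```

Tool x = -world x now. Next to (0.62, -0.13, 0.40).

Call:
servo_tool(
  deltas=[
    {"tx": -25,"ty": 27,"tz": -10,"ax": 0,"ay": 0,"az": 0,"claw": 87},
    {"tx": -50,"ty": 55,"tz": -22,"ax": 0,"ay": 0,"az": 0,"claw": 87},
    {"tx": -75,"ty": 85,"tz": -34,"ax": 0,"ay": 0,"az": 0,"claw": 87},
    {"tx": -100,"ty": 115,"tz": -46,"ax": 0,"ay": 0,"az": 0,"claw": 87},
    {"tx": -120,"ty": 137,"tz": -55,"ax": 0,"ay": 0,"az": 0,"claw": 87},
    {"tx": -127,"ty": 147,"tz": -58,"ax": 0,"ay": 0,"az": 0,"claw": 87},
    {"tx": -127,"ty": 147,"tz": -58,"ax": 0,"ay": 0,"az": 0,"claw": 87},
    {"tx": -127,"ty": 147,"tz": -58,"ax": 0,"ay": 0,"az": 0,"claw": 87},
  ],
)

```text
time_s: 2.62
tcp_pos: [0.617, -0.1337, 0.4]
ee_rot: [[-1.0, 0.0, -0.001], [0.0, 1.0, -0.0], [0.001, -0.0, -1.0]]
wrist_force: [-1.6, 1.0, -0.7]
gripper_width: 0.999
gripper_force: 0.0
```

Run:
```python
from h import *
import pickle
w=snap('wrist','w2.png');t=snap('top');sd=snap('side')
pickle.dump([w,t,sd],open('v1.pkl','wb'))
print(w['s']['time_s'],w['s']['tcp_pos'],np.round(w['s']['ee_rot'],3).tolist())
for l in('green_tray','blue_tray'):
    p0={'green_tray':[.49,-.26,-.16,0],'blue_tray':[.556,-.019,-.02,0]}[l]
    for n,vs in(('top',[t]),('side',[sd]),('wr',[w])):
        try:
            x,e,k=fit(vs,l,p0);print(l,n,np.round(x,4),round(e,2),k)
        except Exception as ex:print(l,n,repr(ex)[:80])
```

```text
2.6167 [ 0.61695949 -0.13372731  0.39996151] [[-1.0, 0.0, -0.001], [0.0, 1.0, -0.0], [0.001, -0.0, -1.0]]
green_tray top [ 0.4902 -0.293  -0.1424] 4.64 [95]
green_tray side [ 0.4914 -0.2605 -0.158 ] 0.45 [153]
green_tray wr [ 0.4913 -0.2573 -0.1547] 0.76 [364]
blue_tray top [ 0.5552 -0.0212 -0.0119] 2.16 [181]
blue_tray side [ 0.5583 -0.0179 -0.0233] 0.5 [138]
blue_tray wr [ 0.5569 -0.0193 -0.0195] 0.64 [365]
```

View pics/w2.png

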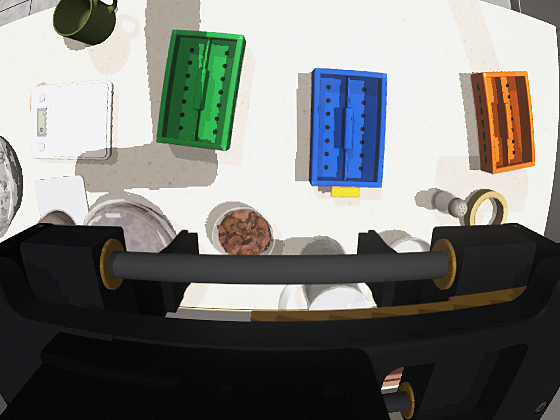

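Wrist view: green (200,90), blue (348,128) with its tab at (346,191), orange (505,122), shaker (455,207), tape (487,208), curls (245,230). Wrist and side fits agree within about 3 mm. Next, towards orange.

Call:
servo_tool(
  deltas=[
    {"tx": 0,"ty": 25,"tz": 5,"ax": 0,"ay": 0,"az": 0,"claw": 87},
    {"tx": 2,"ty": 60,"tz": 10,"ax": 0,"ay": 0,"az": 0,"claw": 87},
    {"tx": 4,"ty": 100,"tz": 15,"ax": 0,"ay": 0,"az": 0,"claw": 87},
    {"tx": 8,"ty": 140,"tz": 20,"ax": 0,"ay": 0,"az": 0,"claw": 87},
    {"tx": 10,"ty": 180,"tz": 25,"ax": 0,"ay": 0,"az": 0,"claw": 87},
    {"tx": 12,"ty": 220,"tz": 30,"ax": 0,"ay": 0,"az": 0,"claw": 87},
    {"tx": 14,"ty": 260,"tz": 35,"ax": 0,"ay": 0,"az": 0,"claw": 87},
    {"tx": 16,"ty": 295,"tz": 40,"ax": 0,"ay": 0,"az": 0,"claw": 87},
    {"tx": 16,"ty": 320,"tz": 40,"ax": 0,"ay": 0,"az": 0,"claw": 87},
    {"tx": 16,"ty": 330,"tz": 40,"ax": 0,"ay": 0,"az": 0,"claw": 87},
    {"tx": 16,"ty": 330,"tz": 40,"ax": 0,"ay": 0,"az": 0,"claw": 87},
  ],
)

```text
time_s: 3.68
tcp_pos: [0.6011, 0.1968, 0.3601]
ee_rot: [[-1.0, -0.0, -0.001], [-0.0, 1.0, -0.0], [0.001, -0.0, -1.0]]
wrist_force: [0.1, 0.5, -0.7]
gripper_width: 1.001
gripper_force: 0.0
```

Run:
```python
from h import *
import pickle
w0,t,sd=pickle.load(open('v1.pkl','rb'))
w=snap('wrist','w3.png');t2=snap('top')
def box(v,p):  # blank outside coarse box
    u=proj(v,rect([*p[:3],0],.26,.2));m=np.zeros(v['im'].shape[:2],np.uint8);cv2.fillConvexPoly(m,u.astype(int),1);return {**v,'im':v['im']*m[...,None]}
pickle.dump([w,t2],open('v2.pkl','wb'))
print(w['s']['time_s'],w['s']['tcp_pos'])
P={'green_tray':[.491,-.258,-.156,0],'blue_tray':[.557,-.019,-.02,0],'orange_tray':[.519,.3076,.189,0]}
for l,L in(('green_tray',[('w0',[w0]),('w0+sd',[w0,sd]),('t2',[t2])]),('blue_tray',[('w0',[w0]),('w',[w]),('ww0',[w,w0]),('ww0sd',[w,w0,sd]),('t2',[t2])]),('orange_tray',[('w0',[w0]),('w',[w]),('ww0',[w,w0]),('sd',[sd]),('t',[t])])):
  for n,vs in L:
    vs=[box(v,P[l]) for v in vs]
    for z in((0,1) if len(vs)>1 else (0,)):
      try:
        x,e,k=fit(vs,l,P[l],z);print(l,n,np.round(x,4),round(e,2),k)
      except Exception as ex:print(l,n,repr(ex)[:80])
```

```text
3.6833 [0.60112354 0.19683569 0.3600956 ]
green_tray w0 [ 0.4913 -0.2573 -0.1547] 0.76 [364]
green_tray w0+sd [ 0.4916 -0.2576 -0.1555] 1.07 [364, 150]
green_tray w0+sd [ 0.4915 -0.2576 -0.1551 -0.    ] 1.08 [364, 150]
green_tray t2 [ 0.4854 -0.2584 -0.1327] 6.0 [139]
blue_tray w0 [ 0.5569 -0.0193 -0.0196] 0.64 [365]
blue_tray w [ 0.5568 -0.015  -0.0182] 0.82 [376]
blue_tray ww0 [ 0.5568 -0.0175 -0.0184] 1.24 [376, 365]
blue_tray ww0 [ 0.5569 -0.0177 -0.0184 -0.004 ] 0.97 [376, 365]
blue_tray ww0sd [ 0.5569 -0.0175 -0.0185] 1.38 [376, 365, 133]
blue_tray ww0sd [ 0.557  -0.0176 -0.0182 -0.0028] 1.3 [376, 365, 133]
blue_tray t2 [ 0.5563 -0.0196 -0.0119] 0.74 [190]
orange_tray w0 [0.5199 0.3086 0.1868] 0.64 [297]
orange_tray w [0.5199 0.3086 0.1881] 0.62 [391]
orange_tray ww0 [0.5199 0.3086 0.1878] 0.63 [391, 297]
orange_tray ww0 [0.5199 0.3086 0.1878 0.    ] 0.63 [391, 297]
orange_tray sd [0.5337 0.3153 0.1702] 1.46 [125]
orange_tray t [0.519  0.3075 0.19  ] 0.74 [189]
```

Orange is at (0.520, 0.309), yaw +0.188 rad, with the two wrist views agreeing. I close the claw to 50 mm so the fingers clear the lip, and descend.

Call:
servo_tool(
  deltas=[
    {"tx": 8,"ty": 11,"tz": 15,"ax": 0,"ay": 0,"az": -0.03,"claw": 50},
    {"tx": 20,"ty": 28,"tz": 40,"ax": 0,"ay": 0,"az": -0.08,"claw": 50},
    {"tx": 32,"ty": 45,"tz": 70,"ax": 0,"ay": 0,"az": -0.13,"claw": 50},
    {"tx": 44,"ty": 62,"tz": 100,"ax": 0,"ay": 0,"az": -0.188,"claw": 50},
    {"tx": 56,"ty": 79,"tz": 130,"ax": 0,"ay": 0,"az": -0.188,"claw": 50},
    {"tx": 68,"ty": 94,"tz": 160,"ax": 0,"ay": 0,"az": -0.188,"claw": 50},
    {"tx": 77,"ty": 105,"tz": 190,"ax": 0,"ay": 0,"az": -0.188,"claw": 50},
    {"tx": 81,"ty": 112,"tz": 220,"ax": 0,"ay": 0,"az": -0.188,"claw": 50},
    {"tx": 81,"ty": 112,"tz": 245,"ax": 0,"ay": 0,"az": -0.188,"claw": 50},
    {"tx": 81,"ty": 112,"tz": 260,"ax": 0,"ay": 0,"az": -0.188,"claw": 50},
    {"tx": 81,"ty": 112,"tz": 260,"ax": 0,"ay": 0,"az": -0.188,"claw": 50},
    {"tx": 81,"ty": 112,"tz": 260,"ax": 0,"ay": 0,"az": -0.188,"claw": 50},
  ],
)

```text
time_s: 4.78
tcp_pos: [0.5213, 0.3064, 0.1008]
ee_rot: [[-0.983, -0.184, -0.0], [-0.184, 0.983, -0.001], [0.0, -0.001, -1.0]]
wrist_force: [-0.6, 0.9, -1.3]
gripper_width: 0.578
gripper_force: 0.0
```

Run:
```python
from h import *
w=snap('wrist','w4.png');print(w['s']['tcp_pos'])
```

```text
[0.52128356 0.30639625 0.10075026]
```

View pics/w4.png

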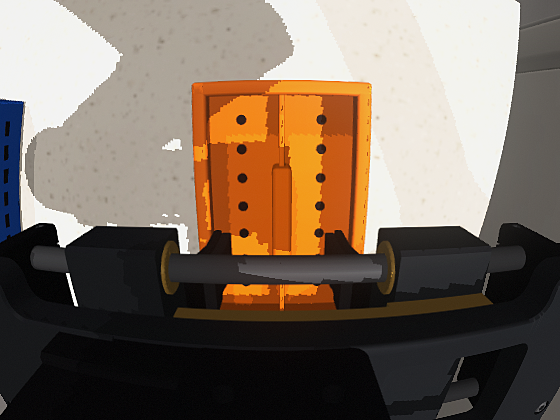

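The fingers (cols 220 and 345) straddle the block (col 282). I descend and close.

Call:
servo_tool(
  deltas=[
    {"tx": 0,"ty": 0,"tz": 15,"ax": 0,"ay": 0,"az": 0,"claw": 50},
    {"tx": 0,"ty": 0,"tz": 35,"ax": 0,"ay": 0,"az": 0,"claw": 50},
    {"tx": 0,"ty": 0,"tz": 55,"ax": 0,"ay": 0,"az": 0,"claw": 50},
    {"tx": 0,"ty": 0,"tz": 70,"ax": 0,"ay": 0,"az": 0,"claw": 50},
    {"tx": 0,"ty": 0,"tz": 80,"ax": 0,"ay": 0,"az": 0,"claw": 50},
    {"tx": 0,"ty": 0,"tz": 85,"ax": 0,"ay": 0,"az": 0,"claw": 50},
    {"tx": 0,"ty": 0,"tz": 85,"ax": 0,"ay": 0,"az": 0,"claw": 10},
    {"tx": 0,"ty": 0,"tz": 85,"ax": 0,"ay": 0,"az": 0,"claw": 10},
    {"tx": 0,"ty": 0,"tz": 85,"ax": 0,"ay": 0,"az": 0,"claw": 10},
    {"tx": 0,"ty": 0,"tz": 85,"ax": 0,"ay": 0,"az": 0,"claw": 10},
    {"tx": 0,"ty": 0,"tz": 85,"ax": 0,"ay": 0,"az": 0,"claw": 10},
    {"tx": 0,"ty": 0,"tz": 85,"ax": 0,"ay": 0,"az": 0,"claw": 10},
  ],
)

```text
time_s: 5.83
tcp_pos: [0.5207, 0.3084, 0.0161]
ee_rot: [[-0.983, -0.186, 0.001], [-0.186, 0.983, 0.001], [-0.001, 0.001, -1.0]]
wrist_force: [0.7, -0.6, -0.4]
gripper_width: 0.206
gripper_force: 0.0
```

Call:
servo_tool(
  deltas=[
    {"tx": 0,"ty": 0,"tz": 0,"ax": 0,"ay": 0,"az": 0,"claw": 5},
    {"tx": 0,"ty": 0,"tz": 0,"ax": 0,"ay": 0,"az": 0,"claw": 5},
    {"tx": 0,"ty": 0,"tz": 0,"ax": 0,"ay": 0,"az": 0,"claw": 5},
    {"tx": 0,"ty": 0,"tz": 0,"ax": 0,"ay": 0,"az": 0,"claw": 5},
    {"tx": 0,"ty": 0,"tz": -4,"ax": 0,"ay": 0,"az": 0,"claw": 5},
    {"tx": 0,"ty": 0,"tz": -14,"ax": 0,"ay": 0,"az": 0,"claw": 5},
    {"tx": 0,"ty": 0,"tz": -30,"ax": 0,"ay": 0,"az": 0,"claw": 5},
    {"tx": 0,"ty": 0,"tz": -55,"ax": 0,"ay": 0,"az": 0,"claw": 5},
    {"tx": 0,"ty": 0,"tz": -85,"ax": 0,"ay": 0,"az": 0,"claw": 5},
    {"tx": 0,"ty": 0,"tz": -115,"ax": 0,"ay": 0,"az": 0,"claw": 5},
    {"tx": 0,"ty": 0,"tz": -135,"ax": 0,"ay": 0,"az": 0,"claw": 5},
    {"tx": 0,"ty": 0,"tz": -140,"ax": 0,"ay": 0,"az": 0,"claw": 5},
  ],
)

```text
time_s: 6.83
tcp_pos: [0.5222, 0.3092, 0.1603]
ee_rot: [[-0.983, -0.186, 0.006], [-0.186, 0.983, 0.005], [-0.007, 0.004, -1.0]]
wrist_force: [0.7, 0.4, -2.3]
gripper_width: 0.154
gripper_force: 30.0
```

Held at 30 N. I carry it to hover over the blue tray.

Call:
servo_tool(
  deltas=[
    {"tx": 0,"ty": -8,"tz": 0,"ax": 0,"ay": 0,"az": 0.01,"claw": 5},
    {"tx": 0,"ty": -26,"tz": 0,"ax": 0,"ay": 0,"az": 0.025,"claw": 5},
    {"tx": 0,"ty": -52,"tz": 0,"ax": 0,"ay": 0,"az": 0.045,"claw": 5},
    {"tx": 0,"ty": -85,"tz": 0,"ax": 0,"ay": 0,"az": 0.065,"claw": 5},
    {"tx": 0,"ty": -122,"tz": 0,"ax": 0,"ay": 0,"az": 0.09,"claw": 5},
    {"tx": -1,"ty": -160,"tz": 0,"ax": 0,"ay": 0,"az": 0.115,"claw": 5},
    {"tx": -1,"ty": -198,"tz": 0,"ax": 0,"ay": 0,"az": 0.14,"claw": 5},
    {"tx": -2,"ty": -236,"tz": 0,"ax": 0,"ay": 0,"az": 0.165,"claw": 5},
    {"tx": -3,"ty": -272,"tz": 0,"ax": 0,"ay": 0,"az": 0.185,"claw": 5},
    {"tx": -3,"ty": -302,"tz": 0,"ax": 0,"ay": 0,"az": 0.2,"claw": 5},
    {"tx": -3,"ty": -324,"tz": 0,"ax": 0,"ay": 0,"az": 0.205,"claw": 5},
    {"tx": -3,"ty": -333,"tz": 0,"ax": 0,"ay": 0,"az": 0.205,"claw": 5},
  ],
)

```text
time_s: 7.83
tcp_pos: [0.5835, -0.0222, 0.1528]
ee_rot: [[-1.0, 0.023, -0.006], [0.023, 1.0, -0.001], [0.006, -0.001, -1.0]]
wrist_force: [0.3, -0.7, -3.0]
gripper_width: 0.157
gripper_force: 30.0
```

Call:
servo_tool(
  deltas=[
    {"tx": 0,"ty": 0,"tz": 10,"ax": 0,"ay": 0,"az": 0,"claw": 5},
    {"tx": 0,"ty": 0,"tz": 22,"ax": 0,"ay": 0,"az": 0,"claw": 5},
    {"tx": 0,"ty": 0,"tz": 30,"ax": 0,"ay": 0,"az": 0,"claw": 5},
    {"tx": 0,"ty": 0,"tz": 30,"ax": 0,"ay": 0,"az": 0,"claw": 5},
    {"tx": 0,"ty": 0,"tz": 30,"ax": 0,"ay": 0,"az": 0,"claw": 5},
  ],
)

```text
time_s: 8.25
tcp_pos: [0.5845, -0.0179, 0.1242]
ee_rot: [[-1.0, 0.017, -0.003], [0.017, 1.0, -0.001], [0.003, -0.001, -1.0]]
wrist_force: [0.5, -0.8, -1.4]
gripper_width: 0.159
gripper_force: 30.0
```

```bash
cat >> h.py <<'E'
def box(v,p,L=.26,W=.2):
    u=proj(v,rect([*p[:3],p[3]],L,W));m=np.zeros(v['im'].shape[:2],np.uint8);cv2.fillConvexPoly(m,u.astype(int),1);return {**v,'im':v['im']*m[...,None]}
E
python3 - <<'E'
from h import *
w=snap('wrist');t=snap('top');sd=snap('side')
print(w['s']['time_s'],w['s']['tcp_pos'],np.round(w['s']['ee_rot'],4).tolist())
cv2.imwrite('pics/c5.png',np.hstack([cv2.resize(sd['im'][120:300,150:400],(500,360)),cv2.resize(w['im'][0:260,140:420],(388,360))])[:, :800])
z=w['s']['tcp_pos'][2]-.0155
P=[w['s']['tcp_pos'][0],w['s']['tcp_pos'][1],-.02,z]
for n,v in(('w',w),('t',t),('sd',sd)):
    x,e,k=fit([box(v,P)],'orange_tray',P);print(n,np.round(x,4),round(e,2),k)
E
```

```text
8.25 [ 0.58449363 -0.01788038  0.12419493] [[-0.9999, 0.017, -0.0028], [0.017, 0.9999, -0.0006], [0.0028, -0.0007, -1.0]]
w [ 0.5844 -0.017  -0.0188] 11.58 [619]
t [ 0.5818 -0.0196 -0.0325] 1.25 [117]
sd [ 0.6094 -0.0125 -0.0124] 1.64 [112]
```

View pics/c5.png

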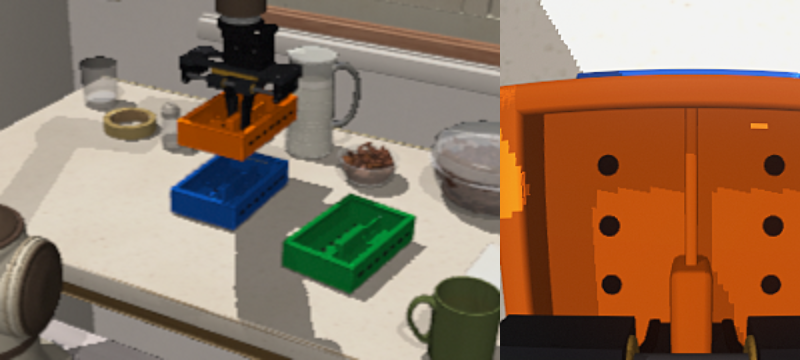

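The side view shows orange hovering level over blue. The wrist crop shows blue's near end just past orange's near lip (crop row 72), so I use that strip to check the lateral alignment.

Run:
```python
from h import *
w=snap('wrist');s=w['s']
b=blob(w,'blue_tray');ys,xs=np.nonzero(b);print(len(xs),xs.min(),xs.max(),ys.min(),ys.max())
def back(u,z):
    c=w['c'];d=(np.array(u)-[c['cx'],c['cy']])/c['fx'];r=np.linalg.norm(d);k=np.r_[d/r*np.sin(r),np.cos(r)]
    g=w['T'][:3,:3]@k;o=w['T'][:3,3];return o+g*(z-o[2])/g[2]
for z,m,n in((.05,b,'blue'),(s['tcp_pos'][2]-.0155+.05,blob(w,'orange_tray'),'or')):
    for r in ((ys.min()+1,ys.min()+3,ys.max()-1) if n=='blue' else (ys.max()+8,ys.max()+20,ys.max()+40)):
        q=np.nonzero(m[r])[0]
        if len(q):
            l,h=back((q.min()-.5,r),z),back((q.max()+.5,r),z);print(n,r,q.min(),q.max(),np.round(l,4),np.round(h,4),np.round((l+h)/2,4))
```

```text
834 196 356 48 56
blue 49 230 325 [ 0.4623 -0.0497  0.05  ] [0.4636 0.0203 0.05  ] [ 0.4629 -0.0147  0.05  ]
blue 51 197 355 [ 0.4619 -0.0745  0.05  ] [0.4641 0.0428 0.05  ] [ 0.463  -0.0159  0.05  ]
blue 55 196 356 [ 0.4649 -0.0753  0.05  ] [0.4672 0.0435 0.05  ] [ 0.4661 -0.0159  0.05  ]
or 64 136 418 [ 0.4901 -0.074   0.1605] [0.4922 0.043  0.1605] [ 0.4911 -0.0155  0.1605]
or 76 135 420 [ 0.4952 -0.0745  0.1605] [0.4973 0.0438 0.1605] [ 0.4962 -0.0154  0.1605]
or 96 135 420 [ 0.5037 -0.0747  0.1605] [0.5058 0.0436 0.1605] [ 0.5048 -0.0155  0.1605]
```

Orange and blue are laterally aligned to under 1 mm. Lengthwise the shift is about 27 mm, so I add 3 mm and lower.

Call:
servo_tool(
  deltas=[
    {"tx": -3,"ty": 0,"tz": 8,"ax": 0,"ay": 0,"az": 0,"claw": 5},
    {"tx": -3,"ty": 0,"tz": 22,"ax": 0,"ay": 0,"az": 0,"claw": 5},
    {"tx": -3,"ty": 0,"tz": 36,"ax": 0,"ay": 0,"az": 0,"claw": 5},
    {"tx": -3,"ty": 0,"tz": 46,"ax": 0,"ay": 0,"az": 0,"claw": 5},
    {"tx": -3,"ty": 0,"tz": 52,"ax": 0,"ay": 0,"az": 0,"claw": 5},
    {"tx": -3,"ty": 0,"tz": 56,"ax": 0,"ay": 0,"az": 0,"claw": 5},
    {"tx": -3,"ty": 0,"tz": 59,"ax": 0,"ay": 0,"az": 0,"claw": 5},
    {"tx": -3,"ty": 0,"tz": 61,"ax": 0,"ay": 0,"az": 0,"claw": 5},
    {"tx": -3,"ty": 0,"tz": 62.5,"ax": 0,"ay": 0,"az": 0,"claw": 5},
    {"tx": -3,"ty": 0,"tz": 64,"ax": 0,"ay": 0,"az": 0,"claw": 5},
    {"tx": -3,"ty": 0,"tz": 64,"ax": 0,"ay": 0,"az": 0,"claw": 5},
    {"tx": -3,"ty": 0,"tz": 64,"ax": 0,"ay": 0,"az": 0,"claw": 5},
  ],
)

```text
time_s: 9.45
tcp_pos: [0.5885, -0.0186, 0.0618]
ee_rot: [[-1.0, 0.018, 0.001], [0.018, 1.0, 0.0], [-0.001, 0.0, -1.0]]
wrist_force: [0.4, 0.3, -1.7]
gripper_width: 0.163
gripper_force: 30.0
```

Run:
```python
from h import *
sd=snap('side');s=sd['s'];print(s['tcp_pos'],s['wrist_force'],s['moment'])
cv2.imwrite('pics/c6.png',cv2.resize(sd['im'][140:260,200:340],(700,600),interpolation=cv2.INTER_CUBIC))
```

```text
[ 0.58851182 -0.01857035  0.06182592] [ 0.41516533  0.26704978 -1.66369331] [-0.04481246 -0.04471927  0.00998857]
```

View pics/c6.png

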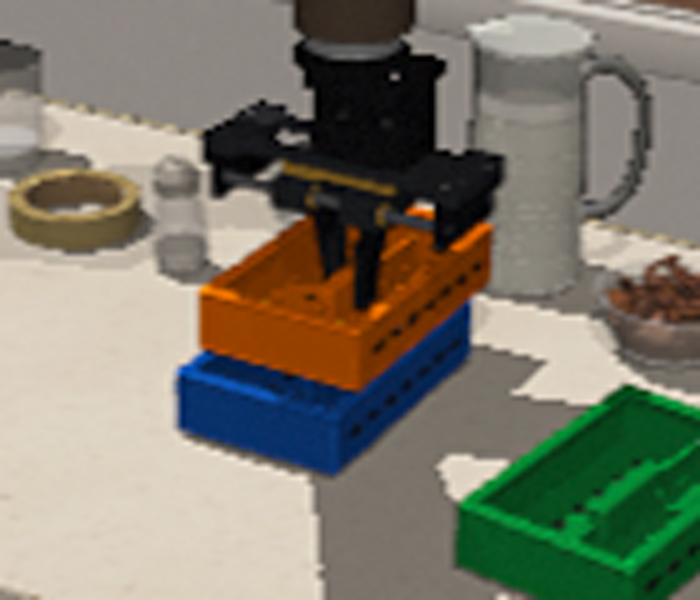

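Orange sits almost down, inside blue's lip and shifted away from the robot. I lower the last couple of mm and release.

Call:
servo_tool(
  deltas=[
    {"tx": 0,"ty": 0,"tz": 0.7,"ax": 0,"ay": 0,"az": 0,"claw": 5},
    {"tx": 0,"ty": 0,"tz": 1.4,"ax": 0,"ay": 0,"az": 0,"claw": 5},
    {"tx": 0,"ty": 0,"tz": 2,"ax": 0,"ay": 0,"az": 0,"claw": 5},
    {"tx": 0,"ty": 0,"tz": 2,"ax": 0,"ay": 0,"az": 0,"claw": 5},
  ],
)

```text
time_s: 9.83
tcp_pos: [0.5885, -0.0186, 0.06]
ee_rot: [[-1.0, 0.018, 0.0], [0.018, 1.0, -0.0], [-0.0, -0.0, -1.0]]
wrist_force: [-0.7, -0.3, 0.9]
gripper_width: 0.159
gripper_force: 30.0
```

Call:
servo_tool(
  deltas=[
    {"tx": 0,"ty": 0,"tz": 0,"ax": 0,"ay": 0,"az": 0,"claw": 20},
    {"tx": 0,"ty": 0,"tz": 0,"ax": 0,"ay": 0,"az": 0,"claw": 30},
    {"tx": 0,"ty": 0,"tz": 0,"ax": 0,"ay": 0,"az": 0,"claw": 46},
    {"tx": 0,"ty": 0,"tz": 0,"ax": 0,"ay": 0,"az": 0,"claw": 46},
    {"tx": 0,"ty": 0,"tz": 0,"ax": 0,"ay": 0,"az": 0,"claw": 46},
    {"tx": 0,"ty": 0,"tz": 0,"ax": 0,"ay": 0,"az": 0,"claw": 46},
  ],
)

```text
time_s: 10.33
tcp_pos: [0.5884, -0.0186, 0.0596]
ee_rot: [[-1.0, 0.018, 0.0], [0.018, 1.0, 0.0], [-0.0, 0.0, -1.0]]
wrist_force: [-0.5, 0.1, -0.3]
gripper_width: 0.49
gripper_force: 0.0
```

Seated (the force changed sign) and released. I lift straight up, then go back to the overview spot.

Call:
servo_tool(
  deltas=[
    {"tx": 0,"ty": 0,"tz": -6,"ax": 0,"ay": 0,"az": 0,"claw": 46},
    {"tx": 0,"ty": 0,"tz": -18,"ax": 0,"ay": 0,"az": 0,"claw": 46},
    {"tx": 0,"ty": 0,"tz": -40,"ax": 0,"ay": 0,"az": 0,"claw": 46},
    {"tx": 0,"ty": 0,"tz": -70,"ax": 0,"ay": 0,"az": 0,"claw": 46},
    {"tx": -5,"ty": -5,"tz": -105,"ax": 0,"ay": 0,"az": 0,"claw": 46},
    {"tx": -15,"ty": -20,"tz": -140,"ax": 0,"ay": 0,"az": 0,"claw": 46},
    {"tx": -25,"ty": -40,"tz": -175,"ax": 0,"ay": 0,"az": 0,"claw": 46},
    {"tx": -32,"ty": -60,"tz": -210,"ax": 0,"ay": 0,"az": 0,"claw": 46},
    {"tx": -35,"ty": -75,"tz": -245,"ax": 0,"ay": 0,"az": 0,"claw": 46},
    {"tx": -35,"ty": -90,"tz": -275,"ax": 0,"ay": 0,"az": 0,"claw": 46},
    {"tx": -35,"ty": -100,"tz": -300,"ax": 0,"ay": 0,"az": 0,"claw": 46},
    {"tx": -35,"ty": -100,"tz": -310,"ax": 0,"ay": 0,"az": 0,"claw": 46},
  ],
)

```text
time_s: 11.33
tcp_pos: [0.6222, -0.1214, 0.3747]
ee_rot: [[-1.0, 0.021, 0.008], [0.021, 1.0, -0.001], [-0.008, -0.001, -1.0]]
wrist_force: [0.6, 0.6, 0.7]
gripper_width: 0.525
gripper_force: 0.0
```

Run:
```python
from h import *
w=snap('wrist','w7.png');sd=snap('side');t=snap('top','t7.png');s=w['s'];print(s['time_s'],s['tcp_pos'])
for l,P in(('orange_tray',[.5885,-.0186,-.018,.044]),('green_tray',[.4915,-.2575,-.155,0.0005])):
  for n,vs in(('w',[w]),('sd',[sd]),('t',[t]),('w+sd z',[w,sd])):
    x,e,k=fit([box(v,P) for v in vs],l,P,len(vs)>1);print(l,n,np.round(x,4),round(e,2),k)
a=cv2.resize(w['im'][0:240,120:460],(567,400));b=cv2.resize(sd['im'][160:260,210:310],(400,400))
cv2.imwrite('pics/c7.png',cv2.resize(np.hstack([a,b]),(790,327)))
```

```text
11.3333 [ 0.62216321 -0.12140108  0.37473119]
orange_tray w [ 0.5873 -0.0191 -0.0189] 0.6 [417]
orange_tray sd [ 0.6004 -0.0154 -0.031 ] 1.6 [131]
orange_tray t [ 0.5853 -0.02   -0.0112] 0.75 [192]
orange_tray w+sd z [ 0.5873 -0.0195 -0.0194  0.046 ] 1.19 [417, 131]
green_tray w [ 0.4913 -0.257  -0.1585] 0.82 [380]
green_tray sd [ 0.4982 -0.2609 -0.1584] 1.07 [148]
green_tray t [ 0.5214 -0.2972 -0.127 ] 2.04 [92]
green_tray w+sd z [ 0.4915 -0.2573 -0.1591  0.0007] 1.13 [380, 148]
```

View pics/c7.png

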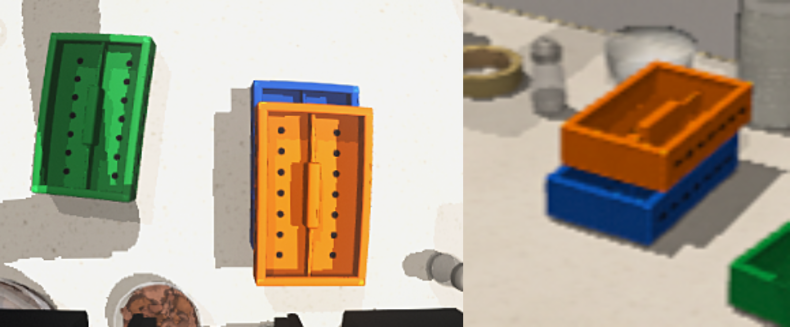

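Orange rests at (0.587, -0.019), level and parallel. From the same viewpoint blue was at (0.557, -0.019), so the shift is 30 mm. Green is at (0.491, -0.257), yaw -0.158.

Call:
servo_tool(
  deltas=[
    {"tx": 10,"ty": -11,"tz": 15,"ax": 0,"ay": 0,"az": 0.03,"claw": 50},
    {"tx": 28,"ty": -30,"tz": 35,"ax": 0,"ay": 0,"az": 0.07,"claw": 50},
    {"tx": 46,"ty": -50,"tz": 60,"ax": 0,"ay": 0,"az": 0.11,"claw": 50},
    {"tx": 64,"ty": -70,"tz": 90,"ax": 0,"ay": 0,"az": 0.138,"claw": 50},
    {"tx": 82,"ty": -90,"tz": 120,"ax": 0,"ay": 0,"az": 0.138,"claw": 50},
    {"tx": 100,"ty": -110,"tz": 150,"ax": 0,"ay": 0,"az": 0.138,"claw": 50},
    {"tx": 116,"ty": -126,"tz": 180,"ax": 0,"ay": 0,"az": 0.138,"claw": 50},
    {"tx": 125,"ty": -136,"tz": 212,"ax": 0,"ay": 0,"az": 0.138,"claw": 50},
    {"tx": 127.5,"ty": -140.5,"tz": 240,"ax": 0,"ay": 0,"az": 0.138,"claw": 50},
    {"tx": 127.5,"ty": -140.5,"tz": 262,"ax": 0,"ay": 0,"az": 0.138,"claw": 50},
    {"tx": 127.5,"ty": -140.5,"tz": 270,"ax": 0,"ay": 0,"az": 0.138,"claw": 50},
    {"tx": 127.5,"ty": -140.5,"tz": 270,"ax": 0,"ay": 0,"az": 0.138,"claw": 50},
  ],
)

```text
time_s: 12.48
tcp_pos: [0.4887, -0.2561, 0.0959]
ee_rot: [[-0.988, 0.155, -0.008], [0.155, 0.988, 0.002], [0.008, 0.001, -1.0]]
wrist_force: [0.5, -0.2, 0.6]
gripper_width: 0.576
gripper_force: 0.0
```

Run:
```python
from h import *
w=snap('wrist');s=w['s'];print(s['time_s'],s['tcp_pos'],np.round(s['ee_rot'],3).tolist())
m=blob(w,'green_tray')
for r in(100,130,160,190):
    q=np.nonzero(m[r])[0];print(r,q.min(),q.max())
cv2.imwrite('pics/w8.png',w['im'])
```

```text
12.4833 [ 0.48870713 -0.25606453  0.09587724] [[-0.988, 0.155, -0.008], [0.155, 0.988, 0.002], [0.008, 0.001, -1.0]]
100 180 362
130 181 361
160 182 360
190 183 359
```

View pics/w8.png

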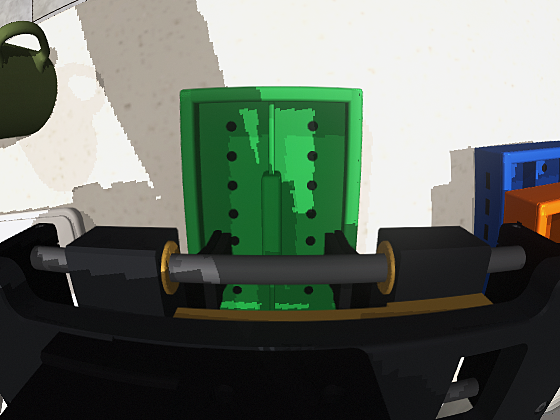

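Green's block is at col 271 and the fingers' mid at 282, so I correct 3 mm towards -y and descend.

Call:
servo_tool(
  deltas=[
    {"tx": 0,"ty": -2,"tz": 10,"ax": 0,"ay": 0,"az": 0,"claw": 50},
    {"tx": 0,"ty": -3,"tz": 30,"ax": 0,"ay": 0,"az": 0,"claw": 50},
    {"tx": 0,"ty": -3,"tz": 50,"ax": 0,"ay": 0,"az": 0,"claw": 50},
    {"tx": 0,"ty": -3,"tz": 68,"ax": 0,"ay": 0,"az": 0,"claw": 50},
    {"tx": 0,"ty": -3,"tz": 79,"ax": 0,"ay": 0,"az": 0,"claw": 50},
    {"tx": 0,"ty": -3,"tz": 84,"ax": 0,"ay": 0,"az": 0,"claw": 50},
    {"tx": 0,"ty": -3,"tz": 84,"ax": 0,"ay": 0,"az": 0,"claw": 40},
    {"tx": 0,"ty": -3,"tz": 84,"ax": 0,"ay": 0,"az": 0,"claw": 5},
    {"tx": 0,"ty": -3,"tz": 84,"ax": 0,"ay": 0,"az": 0,"claw": 5},
    {"tx": 0,"ty": -3,"tz": 84,"ax": 0,"ay": 0,"az": 0,"claw": 5},
    {"tx": 0,"ty": -3,"tz": 84,"ax": 0,"ay": 0,"az": 0,"claw": 5},
    {"tx": 0,"ty": -3,"tz": 84,"ax": 0,"ay": 0,"az": 0,"claw": 5},
  ],
)

```text
time_s: 13.53
tcp_pos: [0.4914, -0.2604, 0.0162]
ee_rot: [[-0.988, 0.156, 0.001], [0.156, 0.988, -0.0], [-0.001, -0.0, -1.0]]
wrist_force: [-0.1, -0.4, 0.6]
gripper_width: 0.209
gripper_force: 0.0
```

Call:
servo_tool(
  deltas=[
    {"tx": 0,"ty": 0,"tz": 0,"ax": 0,"ay": 0,"az": 0,"claw": 5},
    {"tx": 0,"ty": 0,"tz": 0,"ax": 0,"ay": 0,"az": 0,"claw": 5},
    {"tx": 0,"ty": 0,"tz": 0,"ax": 0,"ay": 0,"az": 0,"claw": 5},
    {"tx": 0,"ty": 0,"tz": 0,"ax": 0,"ay": 0,"az": 0,"claw": 5},
  ],
)

```text
time_s: 13.87
tcp_pos: [0.4912, -0.2605, 0.016]
ee_rot: [[-0.988, 0.155, 0.001], [0.155, 0.988, -0.0], [-0.001, -0.0, -1.0]]
wrist_force: [-1.4, 0.3, 4.4]
gripper_width: 0.158
gripper_force: 30.0
```

Call:
servo_tool(
  deltas=[
    {"tx": 0,"ty": 0,"tz": -4,"ax": 0,"ay": 0,"az": 0,"claw": 5},
    {"tx": 0,"ty": 0,"tz": -14,"ax": 0,"ay": 0,"az": 0,"claw": 5},
    {"tx": 0,"ty": 0,"tz": -30,"ax": 0,"ay": 0,"az": 0,"claw": 5},
    {"tx": 0,"ty": 0,"tz": -52,"ax": 0,"ay": 0,"az": 0,"claw": 5},
    {"tx": 0,"ty": 0,"tz": -78,"ax": 0,"ay": 0,"az": 0,"claw": 5},
    {"tx": 0,"ty": 0,"tz": -106,"ax": 0,"ay": 0,"az": 0,"claw": 5},
    {"tx": 0,"ty": 0,"tz": -134,"ax": 0,"ay": 0,"az": 0,"claw": 5},
    {"tx": 0,"ty": 0,"tz": -155,"ax": 0,"ay": 0,"az": 0,"claw": 5},
    {"tx": 0,"ty": 0,"tz": -168,"ax": 0,"ay": 0,"az": 0,"claw": 5},
    {"tx": 0,"ty": 0,"tz": -172,"ax": 0,"ay": 0,"az": 0,"claw": 5},
    {"tx": 0,"ty": 0,"tz": -172,"ax": 0,"ay": 0,"az": 0,"claw": 5},
  ],
)

```text
time_s: 14.78
tcp_pos: [0.4912, -0.2603, 0.1887]
ee_rot: [[-0.988, 0.156, 0.002], [0.156, 0.988, -0.0], [-0.002, 0.0, -1.0]]
wrist_force: [0.4, -0.7, -3.0]
gripper_width: 0.158
gripper_force: 30.0
```

Call:
servo_tool(
  deltas=[
    {"tx": -1,"ty": 7,"tz": 0,"ax": 0,"ay": 0,"az": -0.01,"claw": 5},
    {"tx": -3,"ty": 22,"tz": 0,"ax": 0,"ay": 0,"az": -0.02,"claw": 5},
    {"tx": -5,"ty": 46,"tz": 0,"ax": 0,"ay": 0,"az": -0.035,"claw": 5},
    {"tx": -8,"ty": 75,"tz": 0,"ax": 0,"ay": 0,"az": -0.05,"claw": 5},
    {"tx": -12,"ty": 108,"tz": 0,"ax": 0,"ay": 0,"az": -0.07,"claw": 5},
    {"tx": -15,"ty": 140,"tz": 0,"ax": 0,"ay": 0,"az": -0.09,"claw": 5},
    {"tx": -19,"ty": 172,"tz": 0,"ax": 0,"ay": 0,"az": -0.105,"claw": 5},
    {"tx": -22,"ty": 202,"tz": 0,"ax": 0,"ay": 0,"az": -0.12,"claw": 5},
    {"tx": -25,"ty": 226,"tz": 0,"ax": 0,"ay": 0,"az": -0.13,"claw": 5},
    {"tx": -27,"ty": 242,"tz": 0,"ax": 0,"ay": 0,"az": -0.138,"claw": 5},
    {"tx": -27.4,"ty": 248.7,"tz": 0,"ax": 0,"ay": 0,"az": -0.138,"claw": 5},
    {"tx": -27.4,"ty": 248.7,"tz": 0,"ax": 0,"ay": 0,"az": -0.138,"claw": 5},
  ],
)

```text
time_s: 15.78
tcp_pos: [0.5562, -0.0174, 0.1859]
ee_rot: [[-1.0, 0.016, -0.003], [0.016, 1.0, -0.0], [0.003, -0.0, -1.0]]
wrist_force: [0.6, 0.1, -2.8]
gripper_width: 0.158
gripper_force: 30.0
```

Call:
servo_tool(
  deltas=[
    {"tx": 0,"ty": 0,"tz": 5,"ax": 0,"ay": 0,"az": 0,"claw": 5},
    {"tx": 0,"ty": 0,"tz": 14,"ax": 0,"ay": 0,"az": 0,"claw": 5},
    {"tx": 0,"ty": 0,"tz": 18,"ax": 0,"ay": 0,"az": 0,"claw": 5},
    {"tx": 0,"ty": 0,"tz": 18,"ax": 0,"ay": 0,"az": 0,"claw": 5},
    {"tx": 0,"ty": 0,"tz": 18,"ax": 0,"ay": 0,"az": 0,"claw": 5},
  ],
)

```text
time_s: 16.2
tcp_pos: [0.5563, -0.0198, 0.1689]
ee_rot: [[-1.0, 0.019, -0.001], [0.019, 1.0, -0.0], [0.001, -0.0, -1.0]]
wrist_force: [0.2, -0.6, -2.6]
gripper_width: 0.158
gripper_force: 30.0
```

Run:
```python
from h import *
w=snap('wrist');s=w['s'];print(s['time_s'],s['tcp_pos'],np.round(s['ee_rot'],4).tolist());z=s['tcp_pos'][2]-.016+.05
def back(u,z):
    c=w['c'];d=(np.array(u)-[c['cx'],c['cy']])/c['fx'];r=np.linalg.norm(d);k=np.r_[d/r*np.sin(r),np.cos(r)]
    g=w['T'][:3,:3]@k;o=w['T'][:3,3];return o+g*(z-o[2])/g[2]
m=blob(w,'green_tray');ys,xs=np.nonzero(m);print(ys.min())
for r in(ys.min()+1,ys.min()+6,80,100,120,150):
    q=np.nonzero(m[r])[0]
    l,h=back((q.min()-.5,r),z),back((q.max()+.5,r),z);print(r,q.min(),q.max(),np.round((l+h)/2,4),np.round(h-l,4)[:2])
P=[s['tcp_pos'][0],s['tcp_pos'][1],-.0185,s['tcp_pos'][2]-.016]
for n in('top','side'):
    v=snap(n)
    for l,p in(('green_tray',P),('blue_tray',[.557,-.0185,-.0185,0])):
        x,e,k=fit([box(v,p)],l,p);print(n,l,np.round(x,4),round(e,2),k)
```

```text
16.2 [ 0.5562729  -0.01978272  0.16888664] [[-0.9998, 0.0194, -0.0015], [0.0194, 0.9998, -0.0005], [0.0014, -0.0005, -1.0]]
56
57 230 325 [ 0.4621 -0.0169  0.2029] [0.0008 0.0377]
62 160 394 [ 0.462  -0.0172  0.2029] [0.002  0.0957]
80 135 420 [ 0.4685 -0.0171  0.2029] [0.0024 0.1189]
100 136 419 [ 0.4771 -0.0172  0.2029] [0.0024 0.118 ]
120 136 419 [ 0.4855 -0.0174  0.2029] [0.0024 0.1185]
150 137 418 [ 0.4982 -0.0177  0.2029] [0.0024 0.1188]
top green_tray [ 0.5567 -0.0093 -0.1123] 0.94 [34]
top blue_tray [ 0.5591 -0.0178  0.0087] 2.69 [77]
side green_tray [ 0.5755 -0.0145 -0.0324] 2.29 [126]
side blue_tray [ 0.5762 -0.0159  0.0069] 1.44 [88]
```

Hover pose is right to within about 1.5 mm. I correct that and lower.

Call:
servo_tool(
  deltas=[
    {"tx": -1,"ty": 1.5,"tz": 8,"ax": 0,"ay": 0,"az": 0,"claw": 5},
    {"tx": -1,"ty": 1.5,"tz": 22,"ax": 0,"ay": 0,"az": 0,"claw": 5},
    {"tx": -1,"ty": 1.5,"tz": 36,"ax": 0,"ay": 0,"az": 0,"claw": 5},
    {"tx": -1,"ty": 1.5,"tz": 46,"ax": 0,"ay": 0,"az": 0,"claw": 5},
    {"tx": -1,"ty": 1.5,"tz": 52,"ax": 0,"ay": 0,"az": 0,"claw": 5},
    {"tx": -1,"ty": 1.5,"tz": 56,"ax": 0,"ay": 0,"az": 0,"claw": 5},
    {"tx": -1,"ty": 1.5,"tz": 59,"ax": 0,"ay": 0,"az": 0,"claw": 5},
    {"tx": -1,"ty": 1.5,"tz": 61,"ax": 0,"ay": 0,"az": 0,"claw": 5},
    {"tx": -1,"ty": 1.5,"tz": 62.5,"ax": 0,"ay": 0,"az": 0,"claw": 5},
    {"tx": -1,"ty": 1.5,"tz": 63,"ax": 0,"ay": 0,"az": 0,"claw": 5},
    {"tx": -1,"ty": 1.5,"tz": 63,"ax": 0,"ay": 0,"az": 0,"claw": 5},
    {"tx": -1,"ty": 1.5,"tz": 63,"ax": 0,"ay": 0,"az": 0,"claw": 5},
  ],
)

```text
time_s: 17.35
tcp_pos: [0.558, -0.0174, 0.1069]
ee_rot: [[-1.0, 0.018, 0.001], [0.018, 1.0, 0.0], [-0.001, 0.0, -1.0]]
wrist_force: [0.3, 0.2, -1.5]
gripper_width: 0.154
gripper_force: 30.0
```

Call:
servo_tool(
  deltas=[
    {"tx": 0,"ty": -0.5,"tz": 0.7,"ax": 0,"ay": 0,"az": 0,"claw": 5},
    {"tx": 0,"ty": -0.5,"tz": 1.4,"ax": 0,"ay": 0,"az": 0,"claw": 5},
    {"tx": 0,"ty": -0.5,"tz": 2,"ax": 0,"ay": 0,"az": 0,"claw": 5},
    {"tx": 0,"ty": -0.5,"tz": 2.5,"ax": 0,"ay": 0,"az": 0,"claw": 5},
    {"tx": 0,"ty": -0.5,"tz": 2.5,"ax": 0,"ay": 0,"az": 0,"claw": 5},
  ],
)

```text
time_s: 17.77
tcp_pos: [0.5578, -0.0179, 0.1041]
ee_rot: [[-1.0, 0.018, 0.0], [0.018, 1.0, -0.0], [-0.0, -0.0, -1.0]]
wrist_force: [-0.9, 0.7, -1.6]
gripper_width: 0.163
gripper_force: 30.0
```

Call:
servo_tool(
  deltas=[
    {"tx": 0,"ty": 0,"tz": 0.4,"ax": 0,"ay": 0,"az": 0,"claw": 5},
    {"tx": 0,"ty": 0,"tz": 0.7,"ax": 0,"ay": 0,"az": 0,"claw": 5},
    {"tx": 0,"ty": 0,"tz": 0.7,"ax": 0,"ay": 0,"az": 0,"claw": 5},
  ],
)

```text
time_s: 18.02
tcp_pos: [0.5579, -0.018, 0.104]
ee_rot: [[-1.0, 0.018, 0.0], [0.018, 1.0, -0.0], [-0.0, -0.0, -1.0]]
wrist_force: [-2.3, -0.3, 3.9]
gripper_width: 0.157
gripper_force: 30.0
```

Call:
servo_tool(
  deltas=[
    {"tx": 0,"ty": 0,"tz": 0,"ax": 0,"ay": 0,"az": 0,"claw": 20},
    {"tx": 0,"ty": 0,"tz": 0,"ax": 0,"ay": 0,"az": 0,"claw": 30},
    {"tx": 0,"ty": 0,"tz": 0,"ax": 0,"ay": 0,"az": 0,"claw": 46},
    {"tx": 0,"ty": 0,"tz": 0,"ax": 0,"ay": 0,"az": 0,"claw": 46},
    {"tx": 0,"ty": 0,"tz": 0,"ax": 0,"ay": 0,"az": 0,"claw": 46},
    {"tx": 0,"ty": 0,"tz": 0,"ax": 0,"ay": 0,"az": 0,"claw": 46},
  ],
)

```text
time_s: 18.52
tcp_pos: [0.5578, -0.018, 0.1032]
ee_rot: [[-1.0, 0.018, -0.0], [0.018, 1.0, -0.0], [0.0, -0.0, -1.0]]
wrist_force: [1.0, -0.3, -0.6]
gripper_width: 0.493
gripper_force: 0.0
```

Call:
servo_tool(
  deltas=[
    {"tx": 0,"ty": 0,"tz": -6,"ax": 0,"ay": 0,"az": 0,"claw": 46},
    {"tx": 0,"ty": 0,"tz": -18,"ax": 0,"ay": 0,"az": 0,"claw": 46},
    {"tx": 0,"ty": 0,"tz": -40,"ax": 0,"ay": 0,"az": 0,"claw": 46},
    {"tx": 0,"ty": 0,"tz": -70,"ax": 0,"ay": 0,"az": 0,"claw": 46},
    {"tx": -10,"ty": -5,"tz": -105,"ax": 0,"ay": 0,"az": 0,"claw": 46},
    {"tx": -25,"ty": -20,"tz": -140,"ax": 0,"ay": 0,"az": 0,"claw": 46},
    {"tx": -40,"ty": -40,"tz": -175,"ax": 0,"ay": 0,"az": 0,"claw": 46},
    {"tx": -55,"ty": -60,"tz": -210,"ax": 0,"ay": 0,"az": 0,"claw": 46},
    {"tx": -65,"ty": -80,"tz": -240,"ax": 0,"ay": 0,"az": 0,"claw": 46},
    {"tx": -65,"ty": -95,"tz": -260,"ax": 0,"ay": 0,"az": 0,"claw": 46},
    {"tx": -65,"ty": -100,"tz": -265,"ax": 0,"ay": 0,"az": 0,"claw": 46},
    {"tx": -65,"ty": -100,"tz": -265,"ax": 0,"ay": 0,"az": 0,"claw": 46},
  ],
)

```text
time_s: 19.52
tcp_pos: [0.6212, -0.1202, 0.37]
ee_rot: [[-1.0, 0.02, 0.003], [0.02, 1.0, 0.0], [-0.003, 0.0, -1.0]]
wrist_force: [-0.1, -0.2, 0.0]
gripper_width: 0.527
gripper_force: 0.0
```

Run:
```python
from h import *
w=snap('wrist');sd=snap('side');t=snap('top');s=w['s'];print(s['time_s'],s['tcp_pos'],s['wrist_force'])
P=[.558,-.018,-.018,.088]
for n,vs in(('w',[w]),('t',[t]),('w+sd z',[w,sd])):
    x,e,k=fit([box(v,P) for v in vs],'green_tray',P,len(vs)>1);print(n,np.round(x,4),round(e,2),k)
a=cv2.resize(w['im'][0:240,160:440],(467,400));b=cv2.resize(sd['im'][150:260,210:310],(364,400));c=cv2.resize(t['im'][150:270,190:310],(400,400))
cv2.imwrite('pics/c9.png',cv2.resize(np.hstack([a,b,c]),(798,260)))
```

```text
19.5167 [ 0.62120434 -0.12018125  0.37002181] [-0.08727522 -0.2364973   0.03442975]
w [ 0.5578 -0.0184 -0.019 ] 0.71 [444]
t [ 0.5578 -0.0187 -0.0563] 1.15 [200]
w+sd z [ 0.5579 -0.0187 -0.0188  0.0891] 1.32 [444, 138]
```

View pics/c9.png

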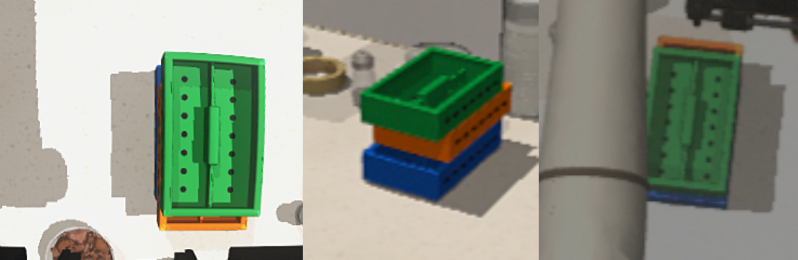

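The stack stands in a zigzag, with green at (0.558, -0.018, 0.089), straight above blue and level. The arm is clear.

```bash
python3 -c "
from station import *
print(finish_job())"
```

```text
the job is handed in; nothing more can be done
None
```

The zigzag stack is built and handed in at about 20 s: orange sits about 30 mm towards blue's yellow tab, green stands straight above blue within about 1 mm, both lie level, and I saw nothing else disturbed.

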